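# Pack the graduated set of turned finials

### The job

Pack the three finished, round-headed finials upright in the delivery tray, each standing on the tray's floor inside the collar of its own size: the large one in the largest collar, the medium one in the middle-sized collar, the small one in the smallest. Leave the two unfinished finials, whose heads are still square blocks, standing where they are.

Things in the scene. Friction and masses are not known exactly. Their poses are not given: they have to be found in the camera images.
- tray: flat plywood delivery tray fixed on the bench, 125 mm (its x) by 335 mm (its y), floor 8 mm thick, rim 6 mm thick and 16 mm high over the bench. Origin: centre of the underside; z up, y along its length, the line of the collars.
- collar_large: the largest of three flat dark-wood collars (rings) fixed on the tray's floor: inside diameter 84 mm, wall 4 mm, 12 mm high. Origin: centre of its underside, which is the tray's floor, 8 mm above the bench; a piece stands in it on the tray's floor. The collars lie in a row along the tray, in any order, 105 mm from centre to centre. Its z axis points up.
- collar_medium: the middle-sized of three flat dark-wood collars (rings) fixed on the tray's floor: inside diameter 70 mm, wall 4 mm, 12 mm high. Origin: centre of its underside, which is the tray's floor, 8 mm above the bench; a piece stands in it on the tray's floor. The collars lie in a row along the tray, in any order, 105 mm from centre to centre. Its z axis points up.
- collar_small: the smallest of three flat dark-wood collars (rings) fixed on the tray's floor: inside diameter 56 mm, wall 4 mm, 12 mm high. Origin: centre of its underside, which is the tray's floor, 8 mm above the bench; a piece stands in it on the tray's floor. The collars lie in a row along the tray, in any order, 105 mm from centre to centre. Its z axis points up.
- finial_large: large finished finial of pale wood, standing upright on a round foot 64 mm across; above a neck 24 mm across sits a round barrel-shaped knob 46 mm across (circular from above) with an upright band from 77 to 93 mm above the underside; total height 110 mm. Origin: centre of the underside; z up along its axis. Loose, turned all round, so its yaw does not matter.
- finial_medium: medium finished finial of pale wood, standing upright on a round foot 50 mm across; above a neck 20 mm across sits a round barrel-shaped knob 36 mm across (circular from above) with an upright band from 60 to 76 mm above the underside; total height 88 mm. Origin: centre of the underside; z up along its axis. Loose, turned all round, so its yaw does not matter.
- finial_small: small finished finial of pale wood, standing upright on a round foot 36 mm across; above a neck 16 mm across sits a round barrel-shaped knob 26 mm across (circular from above) with an upright band from 42 to 58 mm above the underside; total height 66 mm. Origin: centre of the underside; z up along its axis. Loose, turned all round, so its yaw does not matter.
- rough_tall: tall unfinished finial of the same pale wood, upright on a round foot 64 mm across with a neck 24 mm across, but its head is still a square block 46 x 46 mm (square from above) from 62 to 112 mm above the underside. Loose. Origin: centre of the underside; z up, x and y square to the block's sides. To be left alone.
- rough_short: short unfinished finial of the same pale wood, upright on a round foot 50 mm across with a neck 20 mm across, but its head is still a square block 36 x 36 mm (square from above) from 48 to 88 mm above the underside. Loose. Origin: centre of the underside; z up, x and y square to the block's sides. To be left alone.
There are look-alikes about, which are no part of the job. What is shaped like the finial_small but blue or purple is not meant.

How it is judged:
At the end, for the whole second after the job is handed in: each finished finial stands upright (within 0.1 rad) and at rest on the tray's floor (underside less than 4 mm above it) inside its own collar (within 13 mm of its centre); both unfinished ones stand upright and at rest within 30 mm of where they began (horizontal distance between finial_large and collar_large below 0.013 m and z of finial_large in the frame of collar_large below 0.004 m and angle between each of finial_large, finial_medium, finial_small, rough_tall, rough_short's own z axis and vertical below 0.1 rad and linear speed of each of finial_large, finial_medium, finial_small, rough_tall, rough_short below 0.02 m/s and horizontal distance between finial_medium and collar_medium below 0.013 m and z of finial_medium in the frame of collar_medium below 0.004 m and horizontal distance between finial_small and collar_small below 0.013 m and z of finial_small in the frame of collar_small below 0.004 m and distance of each of rough_tall, rough_short from where it was at the start of the episode below 0.03 m); the robot touches nothing.
It fails at once if an unfinished finial is shifted by more than 30 mm or tipped over (distance of any of rough_tall, rough_short from where it was at the start of the episode above 0.03 m or angle between any of rough_tall, rough_short's own z axis and vertical above 0.5 rad).
It also fails if it takes over 91 s, if anything falls off the work surface, if the arm or the gripper's body presses on something with over 40 N, if the wrist force passes 120 N, or if a joint passes its speed limit or range.

### The arm

A 7-joint arm with a two-finger parallel gripper is mounted at the origin on the work surface. World frame = base frame: x ahead of the robot, y to its left, z up, the work surface at z = 0. Lengths are in m, angles in rad, forces in N, time in s.
With the tool pointing down it reaches from about 0.425 to 0.875 m from the base axis. Payload 4.7 kg.
Tool frame: the origin (TCP) lies on the centre line of the jaws, within the pads' length; the fingertips stand ahead of it and the grasp point (between the pads) lies 2 mm behind it (nose_length is the z of the fingertips in the tool frame, in m); z points along the fingers, y is the line along which they close (so a half turn about z gives the same grasp; the last joint's range is limited). The gripper opens to 87 mm and grips with 3 to 60 N. Pads are 19 mm wide; open, the fingers measure 117 mm over their backs; the gripper's body (75 mm by 190 mm) begins 51 mm behind the grasp point.
Start: joints at [-1.099, 0.321, -0.07, 1.45, 0.023, 1.371, -0.057], TCP at [0.287, 0.583, 0.203] pointing down, gripper open.
Joint ranges: [-2.86, 2.86], [-0.3, 2.09], [-1.38, 1.24], [0.06, 2.45], [-1.56, 4.7], [0.09, 2.05], [-2.69, 2.69]. Speed limits (rad/s): [2.57, 2.57, 3.14, 3.14, 3.14, 3.14, 3.14].

### API

Orientations are given as a rotation vector (axis times angle).
In Python, from bench import * gives the robot as it stands.
- The arm moves only by the tool send_rows, never from a script. Its arguments are lists of equal length, an entry for each row: "xyz": the shift along the tool's x, y, z in mm, a list of three; "dr": the turn, a rotation vector about the tool's x, y, z in rad, a list of three. A call has exactly 10 rows; each row is the pose to reach, as a shift and turn from the pose commanded when the call began, along the tool's axes at that moment; what a row does not reach only later rows make up. A row lasts 1/12 s, in which the tool goes at most 41.7 mm and 7.16 degrees, less where a joint would pass 70% of its speed; a pose out of reach is approached as far as the arm can. A call with a gripper value outside its range is refused whole. "jaw" is the finger opening in mm, from 0 to 87, set as the call begins (left out, the last holds). The fingers move at their own pace and stop on an object; "grip_force" is the grip in N (left out, the last holds). Time passes only in rows, so rows that repeat a pose let the fingers close, or fill a call up. It gives the time, the measured TCP pose, the force, the opening and the grip force at its end, in the units of the state.
- get_state(): the state, without advancing time (a new reading comes with each control period).
- get_image(name): name is "scene" or "top" or "wrist"; returns the picture (400x640x3 uint8, red, green, blue); there is no depth.
- calibration(name): a dict with "vfov" (degrees; the focal length in pixels is half the picture's height over the tangent of half this angle, whatever the lens; pixels are square), "cx", "cy" (the principal point, pixels), "rvec" (rotation vector, rad) and "tvec" (3), from world to camera coordinates, as OpenCV has them; the wrist camera has in their place "hand_eye" (4x4, takes a point from camera to tool coordinates, whose origin is the TCP and whose axes are the flange's). Camera axes: x right, y down, z forward; pixel columns grow to the right and rows downward; lengths in m; the calibration is good to about 2 mm. A picture is of the moment at which its call begins: read the wrist's pose just before it. calibration takes no time and is no camera call.
- close_job(): hands the job in; it is judged then, once.
The state is a dict: "time": time; "joint_positions": joint angles; "qd": joint speeds; "joint_torque": joint torques, N m; "position": TCP position; "tool_rot": TCP orientation; "ft_force": force on the tool from outside, world axes, zero at the start; "torque": the same for the moment, N m; "grip_width": opening from 0.0 (shut) to 1.0 (fully open); "grip_force": force on a finger pad.
Only numpy, scipy, OpenCV 4.12 (cv2) and the standard library are available. Lean on these libraries where they do the work, as an engineer would, in place of code of your own. Each camera call takes 0.05 s, during which the arm holds its last target. There are 200 camera calls.

## Working session

There is one attempt and no reset: what is moved stays moved. The work goes in short steps, Python scripts to look and compute and a tool call to move; the robot and the scene stay as the last step left them, time stands still between calls to the robot, and variables do not carry over. Pictures are saved under pics/ and viewed, at most 14 in all, crops included, and the job is handed in when it is done.

Besides the shell and the picture viewer there is one more tool, called by a JSON object that holds its "api" and its "payload", one argument or row to a line. send_rows: Moves the arm, as the interface text tells. Its arguments: {"type":"object","properties":{"xyz":{"type":"array"},"dr":{"type":"array"},"jaw":{"type":"number"},"grip_force":{"type":"number"}},"required":["xyz","dr"]}

```bash
mkdir -p pics && ls
python3 - <<'E'
from bench import *
import cv2
for n in ("top","scene"):
    cv2.imwrite(f"pics/{n}0.png",cv2.cvtColor(get_image(n),cv2.COLOR_RGB2BGR))
for n in ("top","scene","wrist"): print(n,calibration(n))
s=get_state();print(s)
E
```

```text
pics
top {'vfov': 56.9964475563762, 'cx': 319.4911110425442, 'cy': 200.74731061133957, 'rvec': array([ 1.99311915, -2.20381414,  0.26209252]), 'tvec': array([0.01578013, 0.52449188, 0.8631182 ])}
scene {'vfov': 49.01871281035297, 'cx': 319.64237502894565, 'cy': 200.18515354870965, 'rvec': array([ 0.67566253,  2.72792974, -0.96401451]), 'tvec': array([ 0.45351876, -0.14045555,  1.12625363])}
wrist {'vfov': 70.40888391881667, 'cx': 320.2740907909972, 'cy': 199.44758546823272, 'hand_eye': array([[-1.10257507e-03, -9.54042738e-01, -2.99668548e-01,
         8.33473071e-02],
       [ 9.99998841e-01, -7.37236276e-04, -1.33220147e-03,
        -1.61779770e-04],
       [ 1.05005062e-03, -2.99669669e-01,  9.54042445e-01,
        -1.82471642e-01],
       [ 0.00000000e+00,  0.00000000e+00,  0.00000000e+00,
         1.00000000e+00]])}
{'time': 0.1, 'joint_positions': array([-1.09887816,  0.32173134, -0.07010358,  1.45154454,  0.02261588,
        1.37081574, -0.05691965]), 'qd': array([-9.86091723e-04, -1.03816306e-03,  5.31663687e-04, -1.65795922e-03,
       -5.59482084e-04, -6.42217058e-04,  8.42615204e-05]), 'joint_torque': array([-4.61149898e-05, -4.92574990e+01, -4.05790592e-01, -3.13394845e+01,
       -6.41699717e-02,  3.95003648e-02,  1.19883548e-04]), 'position': array([0.28710015, 0.58256595, 0.20188671]), 'tool_rot': array([-7.12765319e-01, -3.05937271e+00,  2.65062502e-03]), 'ft_force': array([ 0.18644396, -0.14651589, -0.56995671]), 'torque': array([-0.00743471, -0.01190845,  0.00897003]), 'grip_force': 0.0, 'grip_width': 0.9974414344262751}
```

View pics/top0.png

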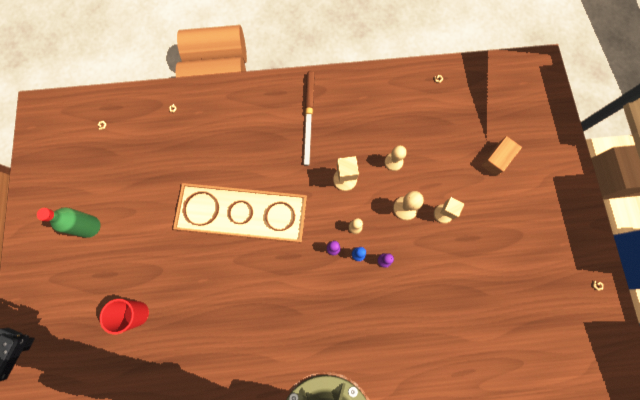

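View pics/scene0.png

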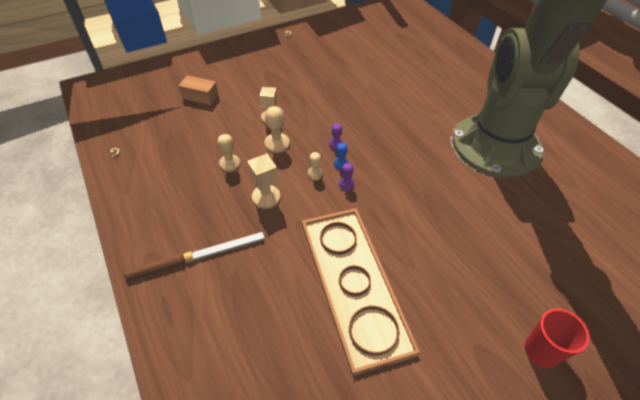

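The top view shows the collars: large (201,209), small (240,212), medium (280,216). Knobs of the round finials are at: large (414,200), medium (399,152), small (356,222). The square heads are at (347,168) and (454,207). The scene view shows the same layout.

```bash
cat > h.py <<'E'
from bench import *
import numpy as np, cv2
from scipy.spatial.transform import Rotation as R
W,H=640,400
def cam(name,state=None):
    c=calibration(name); f=H/2/np.tan(np.radians(c["vfov"])/2)
    if name=="wrist":
        s=state; Rt=R.from_rotvec(s["tool_rot"]).as_matrix(); he=np.array(c["hand_eye"])
        return f,c["cx"],c["cy"],Rt@he[:3,:3],Rt@he[:3,3]+s["position"]
    Rc=cv2.Rodrigues(c["rvec"])[0]
    return f,c["cx"],c["cy"],Rc.T,-Rc.T@c["tvec"]
def ray(cm,u,v,z):
    f,cx,cy,Rw,o=cm; d=Rw@np.array([(u-cx)/f,(v-cy)/f,1]); return o+d*(z-o[2])/d[2]
def proj(cm,p):
    f,cx,cy,Rw,o=cm; q=Rw.T@(np.asarray(p)-o); return q[:2]/q[2]*f+[cx,cy]
def snap(name,fn=None):
    s=get_state(); im=cv2.cvtColor(get_image(name),cv2.COLOR_RGB2BGR)
    if fn: cv2.imwrite("pics/"+fn,im)
    return im,cam(name,s),s
def pale(im):
    h=cv2.cvtColor(im,cv2.COLOR_BGR2HSV)
    return cv2.inRange(h,(12,40,150),(32,160,255))
E
python3 - <<'E'
from h import *
t=cam("top");s=cam("scene")
print(t[4],s[4])
for n,u,v,z,u2,v2 in [("L",414,200,.085,275,116),("M",399,152,.068,225,141),("S",356,223,.05,315,158),("RT",347,164,.112,262,163),("RS",455,205,.088,268,93),
 ("cL",201,209,.02,374,330),("cS",240,212,.02,355,280),("cM",280,216,.02,339,237),("p1",333,246,.05,346,170),("b",360,252,.05,341,149),("p2",386,258,.05,336,130)]:
    print(n,ray(t,u,v,z).round(3),ray(s,u2,v2,z).round(3))
im=cv2.imread("pics/top0.png");m=pale(im)
n,l,st,c=cv2.connectedComponentsWithStats(m)
for i in range(1,n):
    if st[i,4]>25: print(st[i],c[i].round(1))
E
```

```text
[ 0.30743214 -0.01511695  0.96206586] [0.79131973 0.50641171 0.7818021 ]
L [ 0.497 -0.267  0.085] [ 0.493 -0.271  0.085]
M [ 0.63  -0.254  0.068] [ 0.626 -0.263  0.068]
S [ 0.46  -0.123  0.05 ] [ 0.457 -0.131  0.05 ]
RT [ 0.596 -0.111  0.112] [ 0.591 -0.116  0.112]
RS [ 0.474 -0.363  0.088] [ 0.473 -0.357  0.088]
cL [0.543 0.273 0.02 ] [0.55  0.276 0.02 ]
cS [0.524 0.172 0.02 ] [0.528 0.173 0.02 ]
cM [0.503 0.069 0.02 ] [0.505 0.07  0.02 ]
p1 [ 0.408 -0.059  0.05 ] [ 0.412 -0.065  0.05 ]
b [ 0.387 -0.123  0.05 ] [ 0.388 -0.129  0.05 ]
p2 [ 0.366 -0.185  0.05 ] [ 0.366 -0.193  0.05 ]
[    0     0   622   129 21886] [272.5  39.4]
[491   3  10   8  32] [495.3   5.7]
[524   5   8  11  40] [527.2   9.8]
[457   6  12   9  55] [463.4  10.1]
[119  10  12   7  43] [124.6  13.1]
[119  18  10  10  26] [122.3  23. ]
[123  31   9  12  60] [127.2  37.7]
[156  30  11   9  38] [160.5  33.3]
[435  74   9   9  54] [438.8  78.1]
[629  98  11  38 211] [635.8 112.6]
[169 104   8   9  54] [172.4 108.1]
[306 108   7  15  53] [309.1 112.9]
[ 584  108   51   49 1197] [610.  133.5]
[ 97 120  10  10  71] [101.5 124.6]
[489 137  33  34 572] [504.8 153.3]
[  0 145  13  23  82] [  7.3 160.8]
[385 145  22  26 348] [396.5 158. ]
[304 150   6  15  29] [306.1 158.8]
[334 156  26  36 699] [346.9 173.1]
[ 174  184  133   58 4234] [239.1 210.1]
[394 191  30  30 562] [409.  205.2]
[604 195  36  39 585] [622.  213.6]
[445 196  20  22 265] [454.4 206.5]
[435 213  18  11 119] [443.1 218.3]
[351 218  13  17 150] [357.2 225.8]
[594 280  10  11  72] [598.4 285.4]
[630 289  10  33 181] [636.2 301.1]
[294 377  75  23 711] [330.6 386.6]
```

{"api": "send_rows", "payload": {
  "xyz": [
    [-16,-13,-5],
    [-47,-40,-10],
    [-85,-70,-18],
    [-122,-103,-26],
    [-160,-135,-32],
    [-197,-167,-40],
    [-235,-200,-45],
    [-270,-228,-48],
    [-298,-250,-48],
    [-311,-262,-48]
  ],
  "dr": [
    [0,0,0],
    [0,0,0],
    [0,0,0],
    [0,0,0],
    [0,0,0],
    [0,0,0],
    [0,0,0],
    [0,0,0],
    [0,0,0],
    [0,0,0]
  ],
  "jaw": 87,
  "grip_force": 20
}}

```text
time: 0.93
position: [0.4453, 0.2215, 0.2506]
tool_rot: [0.713, 3.059, 0.001]
ft_force: [0.8, -0.1, 1.3]
grip_width: 0.998
grip_force: 0.0
```

Run:
```python
from h import *
im,cm,s=snap("wrist","w_tray.png"); print(s["position"],s["tool_rot"],s["time"])
print([ (n,proj(cm,p).round(0)) for n,p in dict(cL=(.546,.274,.02),cS=(.526,.172,.02),cM=(.504,.07,.02),S=(.459,-.127,.05)).items()])
```

```text
[0.44527663 0.22153157 0.2505754 ] [7.12626145e-01 3.05941796e+00 9.15812499e-04] 0.9333
[('cL', array([380., 212.])), ('cS', array([315., 228.])), ('cM', array([252., 243.])), ('S', array([123., 279.]))]
```

View pics/w_tray.png

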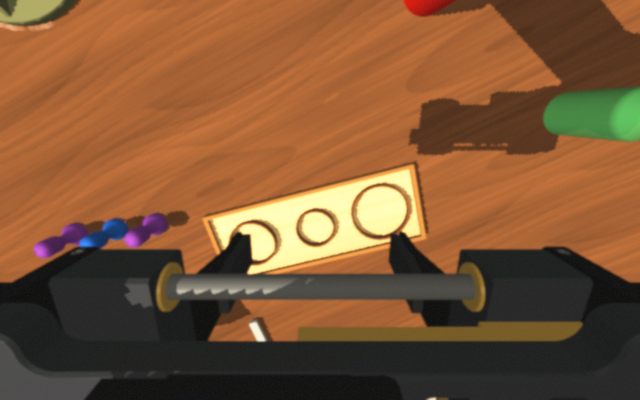

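The wrist view shows the tray with rings: large near (380,211), small (317,227), medium (253,242), the last partly hidden by a finger. These match the predictions within 2 px. I'll refine them with ellipse fits.

Run:
```python
from h import *
im=cv2.imread("pics/w_tray.png"); s=get_state(); cm=cam("wrist",s)
g=cv2.cvtColor(im,cv2.COLOR_BGR2GRAY); 
roi=np.zeros_like(g); roi[150:290,190:440]=1
m=((im[:,:,0]>110)&(g>150)&(roi>0)).astype(np.uint8)
cs,_=cv2.findContours(m,cv2.RETR_CCOMP,cv2.CHAIN_APPROX_NONE)
for c in cs:
    if cv2.contourArea(c)>400:
        e=cv2.fitEllipse(c); p=ray(cm,*e[0],.014)
        print(np.round(e[0],1),np.round(e[1],1),cv2.contourArea(c),p.round(4))
t=cam("top");im=cv2.imread("pics/top0.png"); g=im[:,:,0]
m=((g>110)).astype(np.uint8); m[:180]=0;m[245:]=0;m[:,:170]=0;m[:,310:]=0
cs,_=cv2.findContours(m,cv2.RETR_CCOMP,cv2.CHAIN_APPROX_NONE)
for c in cs:
    if cv2.contourArea(c)>200:
        e=cv2.fitEllipse(c); print("top",np.round(e[0],1),np.round(e[1],1),ray(t,*e[0],.014).round(4))
```

```text
[258.4 241. ] [26.4 40.7] 710.5 [0.5111 0.0654 0.014 ]
[316.8 226.4] [27.8 31. ] 674.5 [0.5313 0.162  0.014 ]
[381. 210.] [46.4 49.1] 1784.5 [0.552  0.2647 0.014 ]
[321.9 222.7] [ 71.2 219.9] 7303.5 [0.5292 0.1724 0.014 ]
[316.6 226.8] [39.5 44.2] 1369.0 [0.5317 0.1615 0.014 ]
top [279.1 216.2] [23.6 25.5] [0.5043 0.0714 0.014 ]
top [240.1 212.8] [ 47.  154.2] [0.5235 0.1729 0.014 ]
top [279.1 216.1] [29.8 32.3] [0.5045 0.0715 0.014 ]
top [239.8 212.1] [22.8 24.8] [0.5256 0.1735 0.014 ]
top [200.4 208.3] [32.4 35.2] [0.5461 0.2761 0.014 ]
```

{"api": "send_rows", "payload": {
  "xyz": [
    [-8,-15,0],
    [-26,-48,5],
    [-45,-85,12],
    [-64,-122,20],
    [-84,-160,28],
    [-104,-197,35],
    [-124,-235,42],
    [-140,-267,48],
    [-152,-290,50],
    [-157,-298,50]
  ],
  "dr": [
    [0,0,0],
    [0,0,0],
    [0,0,0],
    [0,0,0],
    [0,0,0],
    [0,0,0],
    [0,0,0],
    [0,0,0],
    [0,0,0],
    [0,0,0]
  ]
}}

```text
time: 1.82
position: [0.4526, -0.1181, 0.1997]
tool_rot: [-0.724, -3.056, 0.002]
ft_force: [-0.5, -0.1, 0.1]
grip_width: 1.0
grip_force: 0.0
```

Run:
```python
from h import *
snap("wrist");snap("wrist")
im,cm,s=snap("wrist","w_S.png"); print(s["position"],s["tool_rot"],s["time"])
for n,p in dict(S=(.459,-.127,.05),L=(.495,-.268,.085),b=(.387,-.126,.05)).items(): print(n,proj(cm,p).round(0))
```

```text
[ 0.45369417 -0.11466213  0.20020563] [-7.19135328e-01 -3.05786361e+00 -1.48191371e-04] 1.9167
S [314. 191.]
L [222. 275.]
b [286. 137.]
```

View pics/w_S.png

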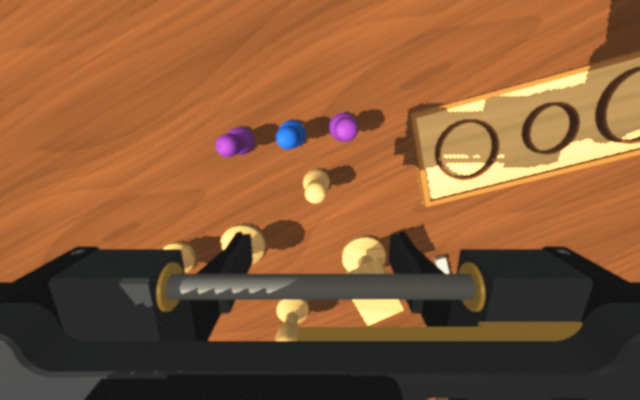

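S shows at knob (316,191) with its foot just behind it, as predicted (314,191). L's foot is at (243,243). The TCP is still settling, so I'll measure S by mask now.

Run:
```python
from h import *
for i in range(3):
    im,cm,s=snap("wrist"); print(s["position"].round(4),s["tool_rot"].round(4),s["qd"].round(3).tolist(),s["time"])
m=pale(im); m[:160]=0;m[210:]=0;m[:,:290]=0;m[:,345:]=0
cs,_=cv2.findContours(m,cv2.RETR_EXTERNAL,cv2.CHAIN_APPROX_NONE)
c=max(cs,key=cv2.contourArea); print(cv2.boundingRect(c))
# widths per row
for v in range(165,207,3):
    r=np.where(m[v])[0]
    if len(r): print(v,r.min(),r.max(),end="; ")
cv2.imwrite("pics/tmp.png",im)
```

```text
[ 0.454  -0.1125  0.2002] [-7.1400e-01 -3.0589e+00 -1.1000e-03] [-0.021, -0.002, -0.042, 0.003, -0.011, 0.002, -0.003] 1.9667
[ 0.4542 -0.1114  0.2003] [-7.1030e-01 -3.0598e+00 -1.2000e-03] [-0.014, -0.002, -0.019, 0.002, 0.001, -0.001, 0.004] 2.0167
[ 0.4543 -0.1109  0.2003] [-7.0820e-01 -3.0604e+00 -1.0000e-03] [-0.006, -0.003, -0.006, 0.0, 0.004, -0.002, 0.004] 2.0667
(300, 170, 24, 35)
171 306 316; 174 303 320; 177 301 320; 180 300 315; 183 300 324; 186 300 323; 189 301 321; 192 301 323; 195 301 323; 198 302 321; 201 304 319; 204 308 314;
```

```bash
cat >> h.py <<'E'
def shift(s,target):
    return (R.from_rotvec(s["tool_rot"]).as_matrix().T@(np.asarray(target)-s["position"])*1000).round(1)
E
python3 - <<'E'
from h import *
s=get_state();cm=cam("wrist",s); print(s["position"],calibration("wrist").get("nose_length"),[k for k in s])
p=ray(cm,312,194,.05);print(p, shift(s,[p[0],p[1],.052]))
im=cv2.imread("pics/tmp.png");cv2.imwrite("pics/cS.png",cv2.resize(im[140:230,260:370],None,fx=6,fy=6,interpolation=cv2.INTER_NEAREST))
E
```

```text
[ 0.454295   -0.11088789  0.20031253] None ['time', 'joint_positions', 'qd', 'joint_torque', 'position', 'tool_rot', 'ft_force', 'torque', 'grip_force', 'grip_width']
[ 0.46230775 -0.12669071  0.05      ] [-14.2 -10.7 148.3]
```

View pics/cS.png

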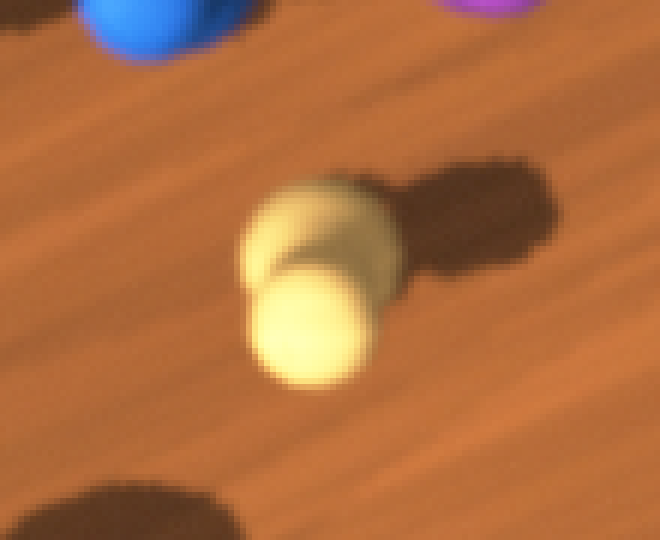

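The knob centre is at (311.7,194.5) and the foot at (313.3,182), so S is at (0.462,-0.127). Descending to the band.

{"api": "send_rows", "payload": {
  "xyz": [
    [-7,-5,10],
    [-14,-10,30],
    [-14,-11,58],
    [-14,-11,86],
    [-14,-11,112],
    [-14,-11,132],
    [-14,-11,145],
    [-14,-11,151],
    [-14,-11,152],
    [-14,-11,152]
  ],
  "dr": [
    [0,0,0],
    [0,0,0],
    [0,0,0],
    [0,0,0],
    [0,0,0],
    [0,0,0],
    [0,0,0],
    [0,0,0],
    [0,0,0],
    [0,0,0]
  ],
  "jaw": 60
}}

```text
time: 2.95
position: [0.4621, -0.1283, 0.0486]
tool_rot: [0.71, 3.06, 0.0]
ft_force: [-0.2, 0.1, -0.0]
grip_width: 0.688
grip_force: 0.0
```

{"api": "send_rows", "payload": {
  "xyz": [
    [0,0,0],
    [0,0,0],
    [0,0,0],
    [0,0,0],
    [0,0,0],
    [0,0,0],
    [0,0,0],
    [0,0,0],
    [0,0,0],
    [0,0,0]
  ],
  "dr": [
    [0,0,0],
    [0,0,0],
    [0,0,0],
    [0,0,0],
    [0,0,0],
    [0,0,0],
    [0,0,0],
    [0,0,0],
    [0,0,0],
    [0,0,0]
  ],
  "jaw": 10,
  "grip_force": 20
}}

```text
time: 3.78
position: [0.4617, -0.1292, 0.0483]
tool_rot: [-0.713, -3.06, -0.0]
ft_force: [-0.3, -0.3, -0.3]
grip_width: 0.125
grip_force: 0.0
```

Run:
```python
from h import *
s=get_state();print(s["position"],s["tool_rot"],s["grip_width"]*87,s["grip_force"],s["ft_force"])
p=s["position"];print(shift(s,[.526,.1725,.19]))
im,cm,s=snap("wrist","w_Sg.png")
```

```text
[ 0.46165607 -0.12920683  0.04833534] [-7.12815500e-01 -3.05961548e+00 -3.68733078e-05] 10.86138920300249 0.0 [-0.30845168 -0.28805517 -0.29143136]
[  75.6  299.1 -141.7]
```

View pics/w_Sg.png

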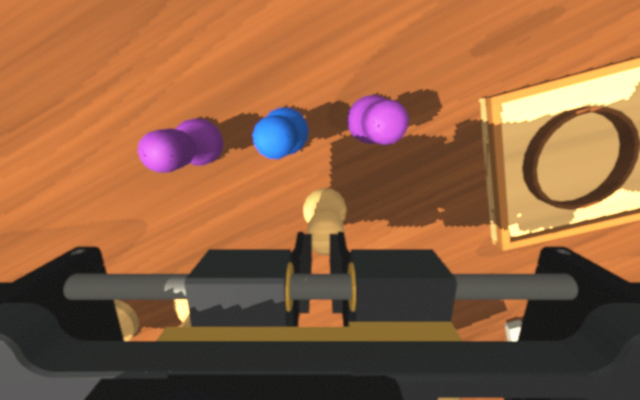

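The foot shows at (325,208), up-image of the fingertips at (322,240), and the jaws closed past it, so S sits offset in tool +x. I'll recompute its position from this closer view.

Run:
```python
from h import *
s=get_state();cm=cam("wrist",s)
print("foot pt",ray(cm,325,208,.004),"TCPpix",proj(cm,s["position"]),"tcp",s["position"])
for dx in (0,):
    Rm=R.from_rotvec(s["tool_rot"]).as_matrix()
    for z in (.05,.004): print(z,proj(cm,np.r_[s["position"][:2],z]))
im=cv2.imread("pics/w_Sg.png");cv2.imwrite("pics/cSg.png",cv2.resize(im[170:320,250:400],None,fx=4,fy=4,interpolation=cv2.INTER_NEAREST))
t=get_image("top");cv2.imwrite("pics/t1.png",cv2.resize(cv2.cvtColor(t,cv2.COLOR_RGB2BGR)[130:300,280:500],None,fx=3.5,fy=3.5))
```

```text
foot pt [ 0.45917939 -0.12405942  0.004     ] TCPpix [320.90567095 234.81451088] tcp [ 0.46167138 -0.12920926  0.04834384]
0.05 [320.90833226 235.80984203]
0.004 [320.84737001 213.00993596]
```

View pics/cSg.png

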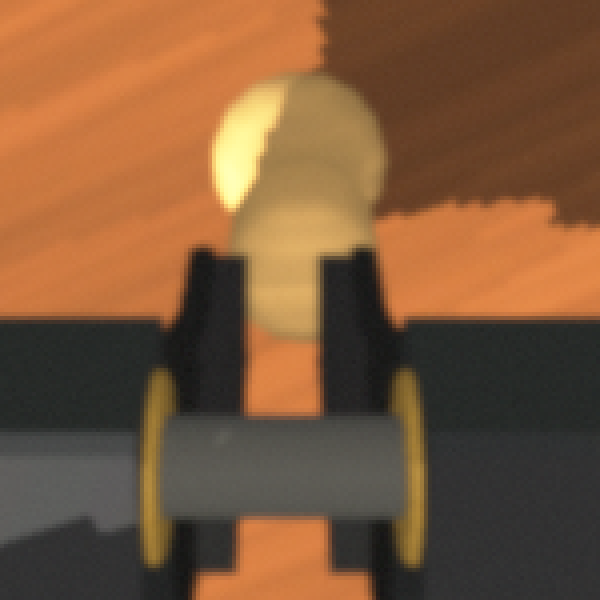

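View pics/t1.png

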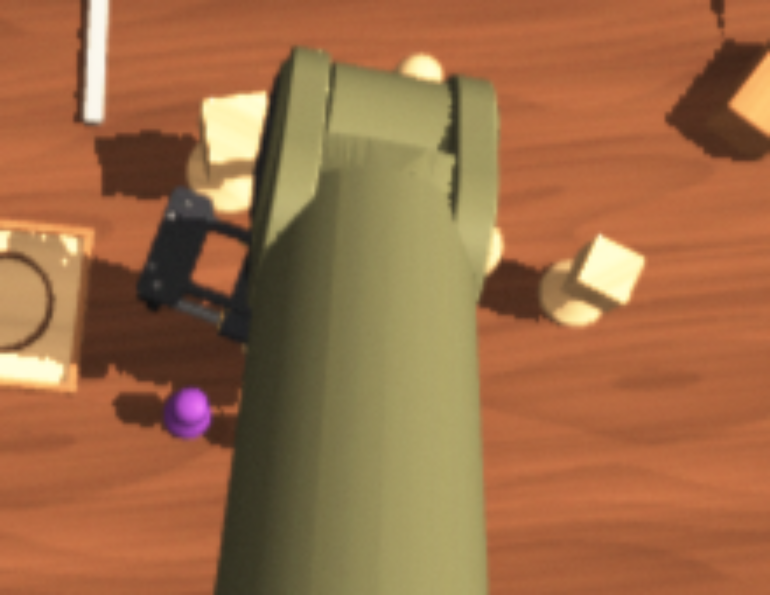

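{"api": "send_rows", "payload": {
  "xyz": [
    [0,0,0],
    [0,0,0],
    [0,0,0],
    [0,0,0],
    [0,0,0],
    [0,0,4],
    [0,0,10],
    [0,0,16],
    [0,0,21],
    [0,0,22]
  ],
  "dr": [
    [0,0,0],
    [0,0,0],
    [0,0,0],
    [0,0,0],
    [0,0,0],
    [0,0,0],
    [0,0,0],
    [0,0,0],
    [0,0,0],
    [0,0,0]
  ],
  "jaw": 60
}}

```text
time: 4.72
position: [0.4606, -0.129, 0.025]
tool_rot: [-0.712, -3.058, 0.001]
ft_force: [-0.6, 0.5, -0.3]
grip_width: 0.676
grip_force: 0.0
```

{"api": "send_rows", "payload": {
  "xyz": [
    [0,0,0],
    [0,0,0],
    [0,0,0],
    [0,0,0],
    [0,0,0],
    [0,0,0],
    [0,0,0],
    [0,0,0],
    [0,0,0],
    [0,0,0]
  ],
  "dr": [
    [0,0,0],
    [0,0,0],
    [0,0,0],
    [0,0,0],
    [0,0,0],
    [0,0,0],
    [0,0,0],
    [0,0,0],
    [0,0,0],
    [0,0,0]
  ],
  "jaw": 5,
  "grip_force": 10
}}

```text
time: 5.55
position: [0.4618, -0.1292, 0.0265]
tool_rot: [0.713, 3.059, 0.0]
ft_force: [0.2, 0.2, -0.4]
grip_width: 0.295
grip_force: 9.9
```

Run:
```python
from h import *
snap("wrist");im,cm,s=snap("wrist","w_Sg2.png");print(s["position"],s["tool_rot"],s["grip_width"]*87,s["grip_force"],s["ft_force"])
sc,c2,_=snap("scene")
p=s["position"]; q=proj(c2,p); print(q, proj(c2,p+[0,0,.05]))
u,v=q.astype(int)
a=cv2.resize(sc[v-60:v+50,u-60:u+60],None,fx=3,fy=3); b=im[150:330,230:430]; b=cv2.resize(b,(367,330))
cv2.imwrite("pics/c2.png",np.hstack([a,b]))
```

```text
[ 0.46178755 -0.12917797  0.02644625] [7.12741436e-01 3.05944152e+00 2.33834198e-04] 25.48231719046556 9.91337014875171 [-0.78144362  0.06020926  0.12995259]
[313.47990019 166.3578562 ] [313.44406323 151.20541583]
```

View pics/c2.png

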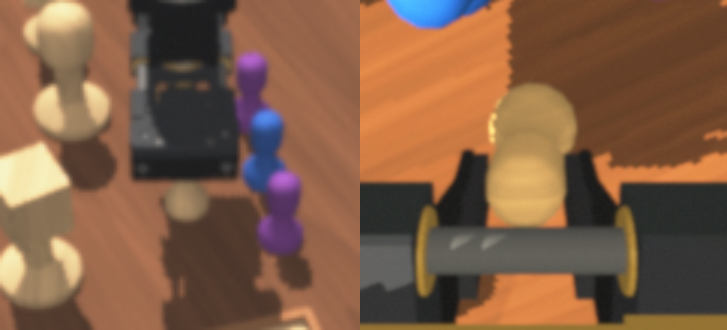

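The jaws now hold the knob at 25.5 mm with 9.9 N. The fingers actually end about 17 mm above the reported TCP, so S is gripped on the band. Lifting with more force.

{"api": "send_rows", "payload": {
  "xyz": [
    [0,0,0],
    [0,0,0],
    [0,0,-3],
    [0,0,-10],
    [0,0,-22],
    [0,0,-38],
    [0,0,-56],
    [0,0,-74],
    [0,0,-86],
    [0,0,-90]
  ],
  "dr": [
    [0,0,0],
    [0,0,0],
    [0,0,0],
    [0,0,0],
    [0,0,0],
    [0,0,0],
    [0,0,0],
    [0,0,0],
    [0,0,0],
    [0,0,0]
  ],
  "jaw": 5,
  "grip_force": 20
}}

```text
time: 6.53
position: [0.4631, -0.1296, 0.1189]
tool_rot: [0.712, 3.056, 0.002]
ft_force: [0.8, -0.2, -0.7]
grip_width: 0.291
grip_force: 19.8
```

Run:
```python
from h import *
s=get_state();print(s["position"],s["grip_width"]*87,s["grip_force"])
snap("wrist");snap("wrist");im,cm,s=snap("wrist","w_Sl.png");print(s["position"],shift(s,[.526,.1725,.1165]))
cv2.imwrite("pics/c3.png",cv2.resize(im[130:330,130:530],None,fx=2,fy=2))
```

```text
[ 0.46313767 -0.12957198  0.11888952] 25.343994778526934 19.836751235998236
[ 0.46231254 -0.12927539  0.11727525] [ 76.2 298.9   1. ]
```

View pics/c3.png

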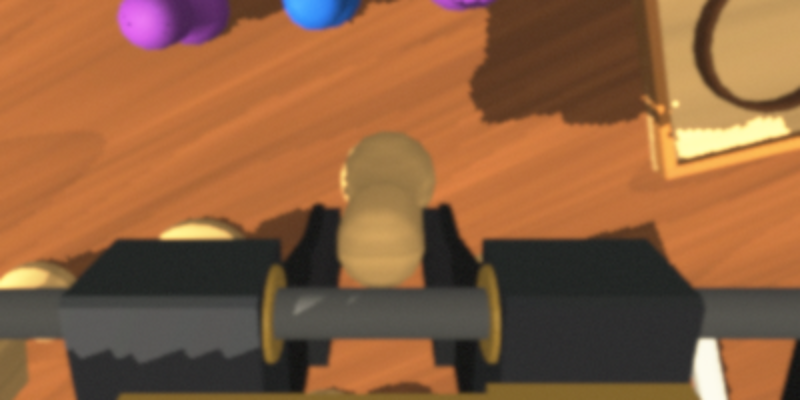

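S hangs upright in the jaws, with its foot at (324,217) and knob at (320,247) in full-image pixels.

Run:
```python
from h import *
s=get_state();cm=cam("wrist",s);p=s["position"]
zb=p[2]-.0264
f=ray(cm,324,217,zb+.003);k=ray(cm,320.5,245,zb+.054)
print(p,f-p,k-p)
off=((f+k)/2-p)[:2];print(off,shift(s,[.526-off[0],.1725-off[1],p[2]]))
```

```text
[ 0.46161572 -0.12914105  0.1163569 ] [-0.00286282  0.00412927 -0.0234    ] [-0.00542741  0.00235859  0.0276    ]
[-0.00414511  0.00324393] [7.04e+01 2.98e+02 1.00e-01]
```

{"api": "send_rows", "payload": {
  "xyz": [
    [3,12,0],
    [10,40,0],
    [18,76,0],
    [27,114,0],
    [36,152,0],
    [45,190,0],
    [54,228,0],
    [62,262,0],
    [68,288,0],
    [70,298,0]
  ],
  "dr": [
    [0,0,0],
    [0,0,0],
    [0,0,0],
    [0,0,0],
    [0,0,0],
    [0,0,0],
    [0,0,0],
    [0,0,0],
    [0,0,0],
    [0,0,0]
  ]
}}

```text
time: 7.52
position: [0.5296, 0.1743, 0.1147]
tool_rot: [-0.703, -3.06, -0.0]
ft_force: [-0.4, 0.6, 0.3]
grip_width: 0.289
grip_force: 19.8
```

Run:
```python
from h import *
for i in range(4): snap("wrist")
im,cm,s=snap("wrist","w_Sc.png");print(s["position"],s["tool_rot"],s["qd"].round(3),s["grip_width"]*87)
print(shift(s,[.526+.0041,.1725-.0032,s["position"][2]]))
g=im[:,:,0]; 
for z in (.008,.014,.02): print(proj(cm,(.526,.1725,z)))
print("foot should be", proj(cm,(s["position"]+[-.0041,.0032,-.0234])))
cv2.imwrite("pics/c4.png",cv2.resize(im[130:330,130:530],None,fx=2,fy=2))
```

```text
[0.53008682 0.16681153 0.11544476] [-0.71491286 -3.05805011  0.00382912] [ 0.017 -0.018  0.019  0.006  0.001  0.002 -0.002] 25.20144409957877
[ 1.1  2.2 -0. ]
[324.17218558 186.95085221]
[324.22685255 188.43839984]
[324.28369092 189.98503338]
foot should be [322.30833248 216.17505887]
```

View pics/c4.png

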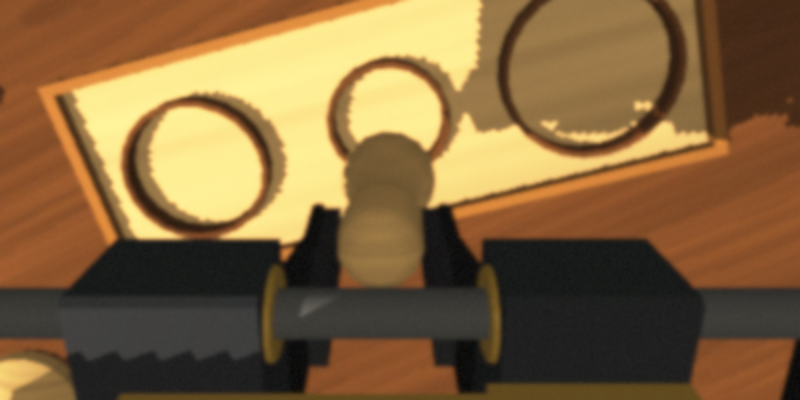

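The small collar centre is at full-image (325.5,187), large (426.5,164) and medium (229,212.5). The held S lines up with the small collar to within about 3 mm.

Run:
```python
from h import *
s=dict(position=np.array([0.53008682,0.16681153,0.11544476]),tool_rot=np.array([-0.71491286,-3.05805011,0.00382912]));cm=cam("wrist",s)
C={}
for n,u,v in (("S",325.5,187.),("L",426.5,164),("M",229,212.5)): C[n]=ray(cm,u,v,.019)[:2]; print(n,C[n])
print(np.linalg.norm(C["S"]-C["L"]),np.linalg.norm(C["S"]-C["M"]))
s=get_state();print(s["position"],s["tool_rot"]);c=(C["S"]+[.526,.1725])/2
print(shift(s,[c[0]+.0041,c[1]-.0032,.035]))
```

```text
S [0.52397458 0.17488298]
L [0.54719066 0.27494609]
M [0.50395309 0.07212958]
0.10272104025560914 0.1046858193297873
[0.53029231 0.16631535 0.11578915] [-7.16976887e-01 -3.05794923e+00  2.84042885e-03]
[ 2.9  3.4 80.8]
```

{"api": "send_rows", "payload": {
  "xyz": [
    [1,1,5],
    [2,2,18],
    [3,3,34],
    [3,3,50],
    [3,3,62],
    [3,3,70],
    [3,3,75],
    [3,3,78],
    [3,3,80],
    [3,3,80]
  ],
  "dr": [
    [0,0,0],
    [0,0,0],
    [0,0,0],
    [0,0,0],
    [0,0,0],
    [0,0,0],
    [0,0,0],
    [0,0,0],
    [0,0,0],
    [0,0,0]
  ]
}}

```text
time: 8.6
position: [0.5295, 0.173, 0.0365]
tool_rot: [0.713, 3.059, 0.0]
ft_force: [-0.3, -0.7, 0.0]
grip_width: 0.287
grip_force: 19.8
```

Run:
```python
from h import *
for i in range(3): snap("wrist")
s=get_state();print(s["position"],s["ft_force"],s["grip_width"]*87)
```

```text
[0.52975075 0.17326856 0.03701476] [-0.29719043  0.93472686 -0.82752252] 25.602819409922372
```

{"api": "send_rows", "payload": {
  "xyz": [
    [0,0,1],
    [0,0,2],
    [0,0,3],
    [0,0,3],
    [0,0,3],
    [0,0,3],
    [0,0,3],
    [0,0,3],
    [0,0,3],
    [0,0,3]
  ],
  "dr": [
    [0,0,0],
    [0,0,0],
    [0,0,0],
    [0,0,0],
    [0,0,0],
    [0,0,0],
    [0,0,0],
    [0,0,0],
    [0,0,0],
    [0,0,0]
  ]
}}

```text
time: 9.58
position: [0.53, 0.1734, 0.0342]
tool_rot: [0.712, 3.058, 0.002]
ft_force: [-0.1, 0.5, 5.3]
grip_width: 0.292
grip_force: 19.9
```

{"api": "send_rows", "payload": {
  "xyz": [
    [0,0,0],
    [0,0,0],
    [0,0,0],
    [0,0,0],
    [0,0,0],
    [0,0,0],
    [0,0,0],
    [0,0,0],
    [0,0,0],
    [0,0,0]
  ],
  "dr": [
    [0,0,0],
    [0,0,0],
    [0,0,0],
    [0,0,0],
    [0,0,0],
    [0,0,0],
    [0,0,0],
    [0,0,0],
    [0,0,0],
    [0,0,0]
  ],
  "jaw": 60
}}

```text
time: 10.42
position: [0.5293, 0.1731, 0.0334]
tool_rot: [0.713, 3.06, 0.0]
ft_force: [0.4, -0.3, -0.4]
grip_width: 0.69
grip_force: 0.0
```

{"api": "send_rows", "payload": {
  "xyz": [
    [0,0,-3],
    [0,0,-12],
    [0,0,-28],
    [0,0,-48],
    [0,0,-68],
    [0,0,-92],
    [0,0,-118],
    [0,0,-140],
    [0,0,-155],
    [0,0,-160]
  ],
  "dr": [
    [0,0,0],
    [0,0,0],
    [0,0,0],
    [0,0,0],
    [0,0,0],
    [0,0,0],
    [0,0,0],
    [0,0,0],
    [0,0,0],
    [0,0,0]
  ],
  "jaw": 87
}}

```text
time: 11.25
position: [0.531, 0.1735, 0.1974]
tool_rot: [0.712, 3.055, 0.006]
ft_force: [0.1, 0.4, -0.8]
grip_width: 1.002
grip_force: 0.0
```

Run:
```python
from h import *
for i in range(3): snap("wrist")
im,cm,s=snap("wrist","w_Sd.png");print(s["position"],s["tool_rot"],s["ft_force"],s["time"])
for n,p in dict(foot=(.525,.1735,.012),knob=(.525,.1735,.06)).items(): print(n,proj(cm,p))
sc,c2,_=snap("scene","s2.png"); print(proj(c2,(.525,.1735,.06)))
Rm=R.from_rotvec(s["tool_rot"]).as_matrix();print(Rm.round(3).tolist())
print("over M",shift(s,[.628,-.258,.22]))
```

```text
[0.52914255 0.17301445 0.19340156] [7.12828359e-01 3.05944227e+00 5.38412072e-04] [-0.05510028 -0.46587329 -0.12341914] 11.4
foot [319.63669332 174.00478749]
knob [319.51895871 182.96680482]
[357.96418036 269.25592697]
[[-0.897, 0.442, 0.0], [0.442, 0.897, 0.0], [-0.0, 0.0, -1.0]]
over M [-279.2 -342.9  -26.7]
```

{"api": "send_rows", "payload": {
  "xyz": [
    [-6,-8,-3],
    [-20,-26,-8],
    [-40,-50,-15],
    [-62,-76,-20],
    [-84,-104,-24],
    [-106,-131,-26],
    [-126,-156,-27],
    [-144,-178,-27],
    [-156,-193,-27],
    [-161,-199,-27]
  ],
  "dr": [
    [0,0,0],
    [0,0,0],
    [0,0,0],
    [0,0,0],
    [0,0,0],
    [0,0,0],
    [0,0,0],
    [0,0,0],
    [0,0,0],
    [0,0,0]
  ]
}}

```text
time: 12.33
position: [0.585, -0.0821, 0.2198]
tool_rot: [-0.722, -3.057, 0.004]
ft_force: [-1.0, -0.3, -0.3]
grip_width: 0.998
grip_force: 0.0
```

{"api": "send_rows", "payload": {
  "xyz": [
    [-4,-5,0],
    [-14,-17,0],
    [-29,-36,0],
    [-46,-56,0],
    [-64,-78,0],
    [-82,-100,0],
    [-98,-120,0],
    [-110,-134,0],
    [-117,-142,0],
    [-118,-144,0]
  ],
  "dr": [
    [0,0,0],
    [0,0,0],
    [0,0,0],
    [0,0,0],
    [0,0,0],
    [0,0,0],
    [0,0,0],
    [0,0,0],
    [0,0,0],
    [0,0,0]
  ]
}}

```text
time: 13.17
position: [0.6278, -0.2589, 0.2196]
tool_rot: [-0.714, -3.058, 0.001]
ft_force: [-0.0, 1.0, 0.4]
grip_width: 1.0
grip_force: 0.0
```

Run:
```python
from h import *
for i in range(4): snap("wrist")
im,cm,s=snap("wrist","w_M.png");print(s["position"],s["tool_rot"],s["time"])
for n,p in dict(M=(.628,-.258,.068),Mf=(.628,-.258,.004),L=(.495,-.268,.085),RT=(.594,-.113,.112),RS=(.474,-.36,.088)).items(): print(n,proj(cm,p).round(0))
m=pale(im)
cs,_=cv2.findContours(m,cv2.RETR_EXTERNAL,cv2.CHAIN_APPROX_NONE)
for c in cs:
    if cv2.contourArea(c)>100: print(cv2.boundingRect(c),cv2.contourArea(c))
cv2.imwrite("pics/c5.png",cv2.resize(im[60:330,100:500],None,fx=2,fy=2))
```

```text
[ 0.62833095 -0.25555262  0.22022107] [-7.08738879e-01 -3.06018241e+00 -2.60822314e-03] 13.3667
M [319. 183.]
Mf [319. 172.]
L [253.  79.]
RT [437.  99.]
RS [167. 101.]
(608, 243, 32, 40) 748.5
(491, 158, 23, 50) 739.5
(305, 153, 35, 46) 1227.0
(145, 79, 69, 44) 2394.5
(380, 63, 88, 68) 3806.5
(232, 53, 63, 59) 2717.0
(483, 0, 84, 24) 1006.5
```

View pics/c5.png

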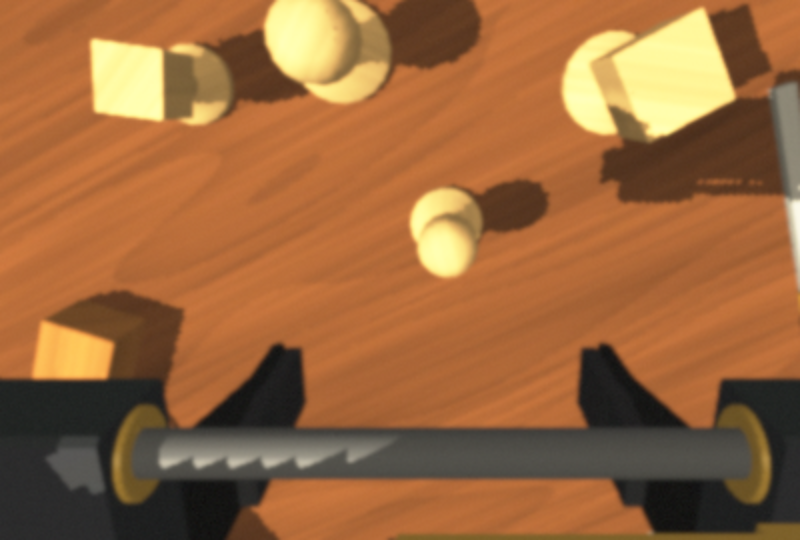

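M: knob at (323.5,183.5), foot at (323,171). L: knob at (256,79), foot at (273.5,85). Both match the predictions within about 4 px.

Run:
```python
from h import *
s0=dict(position=np.array([0.62833095,-0.25555262,0.22022107]),tool_rot=np.array([-7.08738879e-01,-3.06018241e+00,-2.60822314e-03]));cm=cam("wrist",s0)
for n,u,v,z in (("Mk",323.5,183.5,.07),("Mf",323,171,.004),("Lk",256,79,.09),("Lf",273.5,85,.004)): print(n,ray(cm,u,v,z))
s=get_state();print(s["position"],s["tool_rot"],s["time"])
p=(ray(cm,323.5,183.5,.07)+ray(cm,323,171,.004))/2
print(shift(s,[p[0],p[1],.038]))
```

```text
Mk [ 0.63063105 -0.25274913  0.07      ]
Mf [ 0.6290916  -0.25196275  0.004     ]
Lk [ 0.49691397 -0.26452182  0.09      ]
Lf [ 0.49776946 -0.26002532  0.004     ]
[ 0.62835382 -0.25564227  0.2203806 ] [-7.08728374e-01 -3.06050145e+00 -2.41565335e-03] 13.4167
[  0.    3.3 182.4]
```

{"api": "send_rows", "payload": {
  "xyz": [
    [1,1,5],
    [3,3,22],
    [3,3,50],
    [3,3,82],
    [3,3,114],
    [3,3,142],
    [3,3,162],
    [3,3,175],
    [3,3,181],
    [3,3,182]
  ],
  "dr": [
    [0,0,0],
    [0,0,0],
    [0,0,0],
    [0,0,0],
    [0,0,0],
    [0,0,0],
    [0,0,0],
    [0,0,0],
    [0,0,0],
    [0,0,0]
  ],
  "jaw": 65
}}

```text
time: 14.25
position: [0.6262, -0.253, 0.0374]
tool_rot: [-0.711, -3.058, -0.001]
ft_force: [0.0, 0.3, 0.8]
grip_width: 0.745
grip_force: 0.0
```

{"api": "send_rows", "payload": {
  "xyz": [
    [0,0,0],
    [0,0,0],
    [0,0,0],
    [0,0,0],
    [0,0,0],
    [0,0,0],
    [0,0,0],
    [0,0,0],
    [0,0,0],
    [0,0,0]
  ],
  "dr": [
    [0,0,0],
    [0,0,0],
    [0,0,0],
    [0,0,0],
    [0,0,0],
    [0,0,0],
    [0,0,0],
    [0,0,0],
    [0,0,0],
    [0,0,0]
  ],
  "jaw": 10,
  "grip_force": 10
}}

```text
time: 15.08
position: [0.6271, -0.2539, 0.0389]
tool_rot: [0.712, 3.059, 0.0]
ft_force: [0.3, 0.8, 3.2]
grip_width: 0.408
grip_force: 10.0
```

Run:
```python
from h import *
snap("wrist");im,cm,s=snap("wrist","w_Mg.png");print(s["position"],s["tool_rot"],s["grip_width"]*87,s["grip_force"],s["ft_force"])
m=pale(im)
for v in range(170,290,8):
    r=np.where(m[v,250:400])[0]
    if len(r): print(v,r.min()+250,r.max()+250,end="; ")
for n,p in dict(k=(0,0,.068),f=(0,0,.004)).items(): print(n,proj(cm,np.r_[s["position"][:2],p[2]]))
```

```text
[ 0.62705135 -0.25394047  0.03890157] [7.12428354e-01 3.05865621e+00 2.66694538e-04] 35.629961364893944 10.0002012681216 [1.12116114 0.89162935 3.38634438]
194 305 335; 202 297 339; 210 293 350; 218 292 351; 226 293 306; 234 297 348; 250 303 322; 258 301 327; 266 301 330; k [320.9762751  255.01749693]
f [320.84206081 216.94615628]
```

{"api": "send_rows", "payload": {
  "xyz": [
    [0,0,0],
    [0,0,-3],
    [0,0,-12],
    [0,0,-28],
    [0,0,-50],
    [0,0,-76],
    [0,0,-102],
    [0,0,-126],
    [0,0,-140],
    [0,0,-145]
  ],
  "dr": [
    [0,0,0],
    [0,0,0],
    [0,0,0],
    [0,0,0],
    [0,0,0],
    [0,0,0],
    [0,0,0],
    [0,0,0],
    [0,0,0],
    [0,0,0]
  ],
  "jaw": 10,
  "grip_force": 25
}}

```text
time: 16.02
position: [0.6274, -0.2548, 0.1863]
tool_rot: [0.713, 3.056, -0.001]
ft_force: [-0.0, 0.0, -1.1]
grip_width: 0.407
grip_force: 25.0
```

{"api": "send_rows", "payload": {
  "xyz": [
    [9,8,0],
    [29,27,0],
    [57,53,0],
    [87,81,0],
    [117,109,0],
    [147,137,0],
    [177,165,0],
    [206,192,0],
    [232,216,0],
    [254,237,0]
  ],
  "dr": [
    [0,0,0],
    [0,0,0],
    [0,0,0],
    [0,0,0],
    [0,0,0],
    [0,0,0],
    [0,0,0],
    [0,0,0],
    [0,0,0],
    [0,0,0]
  ]
}}

```text
time: 16.85
position: [0.5, 0.0744, 0.1813]
tool_rot: [-0.706, -3.057, 0.001]
ft_force: [-0.0, -0.2, -0.5]
grip_width: 0.407
grip_force: 25.0
```

Run:
```python
from h import *
for i in range(5): snap("wrist")
im,cm,s=snap("wrist","w_Mc.png");p=s["position"];print(p,s["tool_rot"],s["grip_width"]*87,s["grip_force"],s["time"])
print("to cM",shift(s,[.5043,.071,.048]))
zb=p[2]-.0389
print("foot exp",proj(cm,np.r_[p[:2],zb+.003]),"knob exp",proj(cm,np.r_[p[:2],zb+.072]))
# shadow-independent pale/foot mask rows
h=cv2.cvtColor(im,cv2.COLOR_BGR2HSV)
cv2.imwrite("pics/c6.png",cv2.resize(im[110:330,130:530],None,fx=2,fy=2))
```

```text
[0.50228756 0.07061937 0.18204328] [-7.11300067e-01 -3.05820449e+00  2.60905536e-03] 35.182023771971416 24.99941160902381 17.1
to cM [ -1.8   1.5 134. ]
foot exp [320.94905343 216.60716706] knob exp [320.85625704 258.20617443]
```

View pics/c6.png

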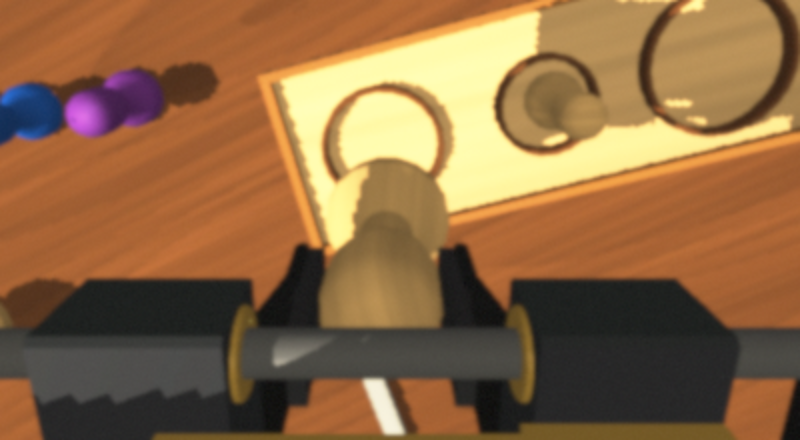

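S stands in the small collar. The held M has its foot at (324.5,218.5), and the medium ring is centred at about (323.5,181.5).

Run:
```python
from h import *
s=dict(position=np.array([0.50228756,0.07061937,0.18204328]),tool_rot=np.array([-7.11300067e-01,-3.05820449e+00,2.60905536e-03]));cm=cam("wrist",s);p=s["position"]
print("ring",ray(cm,323.5,181.5,.02),proj(cm,(.5043,.071,.02)))
f=ray(cm,324.5,218.5,p[2]-.0389+.003);print("foot off",f-p)
print("S foot",ray(cm,405,162,.012),"Lring",ray(cm,488,142,.02))
s=get_state();c=(ray(cm,323.5,181.5,.02)[:2]+[.5043,.071])/2;print(s["position"],shift(s,np.r_[c-(f-p)[:2],.0389+.0085]))
```

```text
ring [0.50468402 0.07287921 0.02      ] [322.01386948 181.87806384]
foot off [ 0.00278826  0.00189198 -0.0359    ]
S foot [0.52896811 0.17451592 0.012     ] Lring [0.54795271 0.27066683 0.02      ]
[0.50278904 0.06983677 0.18231057] [ 9.000e-01 -1.000e-01  1.349e+02]
```

Aligned. Straight down 134 mm, release, and up.

{"api": "send_rows", "payload": {
  "xyz": [
    [1,0,5],
    [1,0,20],
    [1,0,45],
    [1,0,72],
    [1,0,96],
    [1,0,114],
    [1,0,125],
    [1,0,130],
    [1,0,132],
    [1,0,133]
  ],
  "dr": [
    [0,0,0],
    [0,0,0],
    [0,0,0],
    [0,0,0],
    [0,0,0],
    [0,0,0],
    [0,0,0],
    [0,0,0],
    [0,0,0],
    [0,0,0]
  ]
}}

```text
time: 17.98
position: [0.5031, 0.0711, 0.0508]
tool_rot: [0.714, 3.059, 0.0]
ft_force: [0.8, -0.2, -0.6]
grip_width: 0.409
grip_force: 25.0
```

{"api": "send_rows", "payload": {
  "xyz": [
    [0,0,0],
    [0,0,0],
    [0,0,1],
    [0,0,1],
    [0,0,2],
    [0,0,2],
    [0,0,2],
    [0,0,2],
    [0,0,2],
    [0,0,2]
  ],
  "dr": [
    [0,0,0],
    [0,0,0],
    [0,0,0],
    [0,0,0],
    [0,0,0],
    [0,0,0],
    [0,0,0],
    [0,0,0],
    [0,0,0],
    [0,0,0]
  ]
}}

```text
time: 18.82
position: [0.5026, 0.0714, 0.0484]
tool_rot: [0.713, 3.06, 0.0]
ft_force: [-0.5, 0.6, -0.2]
grip_width: 0.404
grip_force: 25.0
```

{"api": "send_rows", "payload": {
  "xyz": [
    [0,0,1],
    [0,0,1],
    [0,0,2],
    [0,0,2],
    [0,0,2],
    [0,0,2],
    [0,0,2],
    [0,0,2],
    [0,0,2],
    [0,0,2]
  ],
  "dr": [
    [0,0,0],
    [0,0,0],
    [0,0,0],
    [0,0,0],
    [0,0,0],
    [0,0,0],
    [0,0,0],
    [0,0,0],
    [0,0,0],
    [0,0,0]
  ]
}}

```text
time: 19.65
position: [0.5029, 0.0714, 0.0468]
tool_rot: [0.713, 3.059, 0.001]
ft_force: [-0.9, -0.0, 4.6]
grip_width: 0.409
grip_force: 25.0
```

{"api": "send_rows", "payload": {
  "xyz": [
    [0,0,0],
    [0,0,0],
    [0,0,0],
    [0,0,0],
    [0,0,0],
    [0,0,0],
    [0,0,0],
    [0,0,0],
    [0,0,0],
    [0,0,0]
  ],
  "dr": [
    [0,0,0],
    [0,0,0],
    [0,0,0],
    [0,0,0],
    [0,0,0],
    [0,0,0],
    [0,0,0],
    [0,0,0],
    [0,0,0],
    [0,0,0]
  ],
  "jaw": 65
}}

```text
time: 20.48
position: [0.5026, 0.0714, 0.0464]
tool_rot: [0.713, 3.06, 0.0]
ft_force: [-0.4, 0.2, -0.7]
grip_width: 0.745
grip_force: 0.0
```

{"api": "send_rows", "payload": {
  "xyz": [
    [0,0,-3],
    [0,0,-12],
    [0,0,-28],
    [0,0,-48],
    [0,0,-72],
    [0,0,-98],
    [0,0,-124],
    [0,0,-146],
    [0,0,-160],
    [0,0,-165]
  ],
  "dr": [
    [0,0,0],
    [0,0,0],
    [0,0,0],
    [0,0,0],
    [0,0,0],
    [0,0,0],
    [0,0,0],
    [0,0,0],
    [0,0,0],
    [0,0,0]
  ],
  "jaw": 87
}}

```text
time: 21.32
position: [0.5041, 0.0716, 0.215]
tool_rot: [0.712, 3.055, 0.005]
ft_force: [-0.3, -0.4, -1.1]
grip_width: 1.001
grip_force: 0.0
```

Run:
```python
from h import *
for i in range(3): snap("wrist")
im,cm,s=snap("wrist","w_Md.png");print(s["position"],s["tool_rot"],s["time"])
print("over L",shift(s,[.498,-.263,.22]))
```

```text
[0.50244334 0.07133376 0.21137016] [7.12754555e-01 3.05945230e+00 4.36251379e-04] 21.4667
over L [-143.8 -301.9   -8.7]
```

{"api": "send_rows", "payload": {
  "xyz": [
    [-5,-10,-2],
    [-16,-34,-5],
    [-32,-68,-8],
    [-50,-104,-9],
    [-67,-140,-9],
    [-84,-177,-9],
    [-101,-213,-9],
    [-118,-248,-9],
    [-133,-280,-9],
    [-144,-302,-9]
  ],
  "dr": [
    [0,0,0.03],
    [0,0,0.1],
    [0,0,0.2],
    [0,0,0.3],
    [0,0,0.4],
    [0,0,0.5],
    [0,0,0.6],
    [0,0,0.7],
    [0,0,0.8],
    [0,0,0.85]
  ]
}}

```text
time: 22.35
position: [0.4951, -0.2698, 0.2204]
tool_rot: [1.928, 2.48, -0.004]
ft_force: [-0.1, 0.2, 0.4]
grip_width: 0.999
grip_force: 0.0
```

Run:
```python
from h import *
for i in range(5): snap("wrist")
im,cm,s=snap("wrist","w_L.png");print(s["position"],R.from_rotvec(s["tool_rot"]).as_matrix().round(3).tolist(),s["time"])
for n,p in dict(L=(.498,-.262,.085),Lf=(.498,-.262,.004),RS=(.474,-.36,.088),RT=(.594,-.113,.112)).items(): print(n,proj(cm,p).round(0))
cv2.imwrite("pics/c7.png",cv2.resize(im[60:330,100:500],None,fx=2,fy=2))
m=pale(im)
cs,_=cv2.findContours(m,cv2.RETR_EXTERNAL,cv2.CHAIN_APPROX_NONE)
for c in cs:
    if cv2.contourArea(c)>300: print(cv2.boundingRect(c),cv2.contourArea(c))
for v in range(130,230,5):
    r=np.where(m[v,255:385])[0]
    if len(r): print(v,r.min()+255,r.max()+255,end="; ")
```

```text
[ 0.49728614 -0.2635688   0.21989043] [[-0.258, 0.966, -0.001], [0.966, 0.258, 0.001], [0.001, -0.001, -1.0]] 22.6
L [322. 184.]
Lf [322. 170.]
RS [283. 254.]
RT [462.  68.]
(260, 236, 42, 38) 855.5
(271, 214, 35, 35) 499.0
(591, 184, 49, 99) 2474.5
(298, 149, 46, 60) 2118.5
(397, 36, 97, 71) 3984.0
(492, 0, 110, 65) 532.0
150 313 325; 155 305 335; 160 301 340; 165 299 343; 170 298 343; 175 298 343; 180 299 342; 185 300 340; 190 300 340; 195 302 339; 200 304 336; 205 309 331; 215 280 292; 220 274 299; 225 272 304;
```

L's foot (mask) is centred at (321,171) and its knob at (320,187), so it is almost exactly under the TCP. RS is clear at image-down left (279,245). Descending.

{"api": "send_rows", "payload": {
  "xyz": [
    [1,0,5],
    [2,0,22],
    [2,0,48],
    [2,0,78],
    [2,0,106],
    [2,0,130],
    [2,0,148],
    [2,0,159],
    [2,0,164],
    [2,0,165]
  ],
  "dr": [
    [0,0,0],
    [0,0,0],
    [0,0,0],
    [0,0,0],
    [0,0,0],
    [0,0,0],
    [0,0,0],
    [0,0,0],
    [0,0,0],
    [0,0,0]
  ],
  "jaw": 80
}}

```text
time: 23.48
position: [0.4975, -0.2604, 0.0547]
tool_rot: [-1.909, -2.494, 0.0]
ft_force: [0.1, 0.5, -0.3]
grip_width: 0.919
grip_force: 0.0
```

{"api": "send_rows", "payload": {
  "xyz": [
    [0,0,0],
    [0,0,0],
    [0,0,0],
    [0,0,0],
    [0,0,0],
    [0,0,0],
    [0,0,0],
    [0,0,0],
    [0,0,0],
    [0,0,0]
  ],
  "dr": [
    [0,0,0],
    [0,0,0],
    [0,0,0],
    [0,0,0],
    [0,0,0],
    [0,0,0],
    [0,0,0],
    [0,0,0],
    [0,0,0],
    [0,0,0]
  ],
  "jaw": 20,
  "grip_force": 15
}}

```text
time: 24.32
position: [0.4978, -0.2614, 0.0556]
tool_rot: [1.911, 2.493, 0.0]
ft_force: [-1.1, -0.4, 2.5]
grip_width: 0.521
grip_force: 15.0
```

Run:
```python
from h import *
snap("wrist");im,cm,s=snap("wrist","w_Lg.png");print(s["position"],s["tool_rot"],s["grip_width"]*87,s["grip_force"],s["ft_force"])
m=pale(im)
for v in range(140,290,8):
    r=np.where(m[v,250:400])[0]
    if len(r): print(v,r.min()+250,r.max()+250,end="; ")
for z in (.004,.085): print(proj(cm,np.r_[s["position"][:2],z]))
```

```text
[ 0.49780196 -0.26142868  0.05560001] [1.91097793e+00 2.49318466e+00 1.89219075e-04] 45.847681479812636 15.000218146888074 [-1.73110258  0.63759543  3.55373359]
180 303 335; 188 292 346; 196 286 352; 204 283 356; 212 282 357; 220 283 356; 228 286 353; 236 293 352; 244 289 356; 252 284 356; 260 283 358; 268 282 358; [321.1759937  209.56908455]
[321.52471817 254.51630376]
```

{"api": "send_rows", "payload": {
  "xyz": [
    [0,0,0],
    [0,0,-3],
    [0,0,-12],
    [0,0,-28],
    [0,0,-50],
    [0,0,-76],
    [0,0,-102],
    [0,0,-124],
    [0,0,-136],
    [0,0,-140]
  ],
  "dr": [
    [0,0,0],
    [0,0,0],
    [0,0,0],
    [0,0,0],
    [0,0,0],
    [0,0,0],
    [0,0,0],
    [0,0,0],
    [0,0,0],
    [0,0,0]
  ],
  "jaw": 20,
  "grip_force": 35
}}

```text
time: 25.25
position: [0.4988, -0.2617, 0.1977]
tool_rot: [1.909, 2.491, 0.003]
ft_force: [0.6, -0.1, -1.0]
grip_width: 0.517
grip_force: 35.0
```

Run:
```python
from h import *
s0=dict(position=np.array([0.49780196,-0.26142868,0.05560001]),tool_rot=np.array([1.91097793e+00,2.49318466e+00,1.89e-04]))
print("foot off",ray(cam("wrist",s0),319.5,213,.005)-s0["position"])
for i in range(2): snap("wrist")
s=get_state();print(s["position"],s["grip_width"]*87,s["grip_force"],shift(s,[.5463,.2755,.1956]))
```

```text
foot off [-0.00068225 -0.00311453 -0.05060001]
[ 0.4978275  -0.26109394  0.19542246] 44.67503582098555 34.99970876611769 [505.5 186.4  -0. ]
```

{"api": "send_rows", "payload": {
  "xyz": [
    [8,3,0],
    [26,10,0],
    [54,20,0],
    [86,32,0],
    [120,44,0],
    [154,57,0],
    [187,69,0],
    [216,80,0],
    [238,88,0],
    [250,93,0]
  ],
  "dr": [
    [0,0,0],
    [0,0,0],
    [0,0,0],
    [0,0,0],
    [0,0,0],
    [0,0,0],
    [0,0,0],
    [0,0,0],
    [0,0,0],
    [0,0,0]
  ]
}}

```text
time: 26.18
position: [0.5212, 0.0091, 0.1935]
tool_rot: [-1.902, -2.496, 0.002]
ft_force: [0.3, 0.2, -1.5]
grip_width: 0.517
grip_force: 35.0
```

{"api": "send_rows", "payload": {
  "xyz": [
    [8,3,0],
    [26,10,0],
    [54,20,0],
    [86,32,0],
    [120,44,0],
    [154,57,0],
    [187,69,0],
    [218,81,0],
    [244,90,0],
    [258,95,0]
  ],
  "dr": [
    [0,0,0],
    [0,0,0],
    [0,0,0],
    [0,0,0],
    [0,0,0],
    [0,0,0],
    [0,0,0],
    [0,0,0],
    [0,0,0],
    [0,0,0]
  ]
}}

```text
time: 27.02
position: [0.5466, 0.2812, 0.1941]
tool_rot: [-1.907, -2.495, 0.002]
ft_force: [-0.8, 0.9, -1.3]
grip_width: 0.516
grip_force: 35.0
```

Run:
```python
from h import *
for i in range(5): snap("wrist")
im,cm,s=snap("wrist","w_Lc.png");p=s["position"];print(p,s["tool_rot"],s["grip_width"]*87,s["time"])
print("to go",shift(s,[.547,.2785,.0636]))
print("cL",proj(cm,(.5463,.2755,.02)),"foot exp",proj(cm,p+[-.0007,-.0031,-.0526]))
cv2.imwrite("pics/c8.png",cv2.resize(im[80:330,130:530],None,fx=2,fy=2))
```

```text
[0.54789858 0.27498643 0.19512452] [ 1.91451283  2.48929143 -0.00268757] 45.20906856700382 27.2667
to go [3.900e+00 1.000e-01 1.315e+02]
cL [319.95223359 176.620312  ] foot exp [319.55807063 212.09167116]
```

View pics/c8.png

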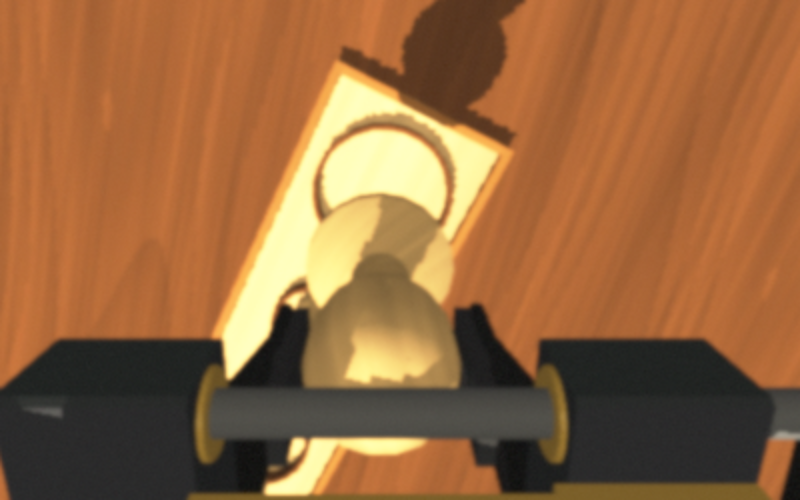

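The large ring is centred at about (322,175.5) and the held foot at (320,213), within 2 px of prediction. Lowering.

{"api": "send_rows", "payload": {
  "xyz": [
    [1,0,5],
    [2,1,20],
    [3,1,44],
    [3,1,70],
    [3,1,94],
    [3,1,112],
    [3,1,122],
    [3,1,127],
    [3,1,129],
    [3,1,130]
  ],
  "dr": [
    [0,0,0],
    [0,0,0],
    [0,0,0],
    [0,0,0],
    [0,0,0],
    [0,0,0],
    [0,0,0],
    [0,0,0],
    [0,0,0],
    [0,0,0]
  ]
}}

```text
time: 28.15
position: [0.5481, 0.2812, 0.0662]
tool_rot: [1.911, 2.493, 0.002]
ft_force: [0.1, 1.1, -0.8]
grip_width: 0.517
grip_force: 35.0
```

{"api": "send_rows", "payload": {
  "xyz": [
    [0,0,0],
    [0,0,0],
    [0,0,1],
    [0,0,1],
    [0,0,2],
    [0,0,2],
    [0,0,2],
    [0,0,2],
    [0,0,2],
    [0,0,2]
  ],
  "dr": [
    [0,0,0],
    [0,0,0],
    [0,0,0],
    [0,0,0],
    [0,0,0],
    [0,0,0],
    [0,0,0],
    [0,0,0],
    [0,0,0],
    [0,0,0]
  ]
}}

```text
time: 28.98
position: [0.5476, 0.2815, 0.0637]
tool_rot: [1.911, 2.493, 0.001]
ft_force: [-0.2, 0.1, 0.4]
grip_width: 0.518
grip_force: 35.0
```

{"api": "send_rows", "payload": {
  "xyz": [
    [-1,0,0],
    [-2,0,0],
    [-2,0,1],
    [-2,0,1],
    [-2,0,2],
    [-2,0,2],
    [-2,0,2],
    [-2,0,2],
    [-2,0,2],
    [-2,0,2]
  ],
  "dr": [
    [0,0,0],
    [0,0,0],
    [0,0,0],
    [0,0,0],
    [0,0,0],
    [0,0,0],
    [0,0,0],
    [0,0,0],
    [0,0,0],
    [0,0,0]
  ]
}}

```text
time: 29.82
position: [0.548, 0.2802, 0.0636]
tool_rot: [-1.91, -2.493, -0.003]
ft_force: [-4.4, -0.3, 11.5]
grip_width: 0.515
grip_force: 35.0
```

{"api": "send_rows", "payload": {
  "xyz": [
    [0,0,0],
    [0,0,0],
    [0,0,0],
    [0,0,0],
    [0,0,0],
    [0,0,0],
    [0,0,0],
    [0,0,0],
    [0,0,0],
    [0,0,0]
  ],
  "dr": [
    [0,0,0],
    [0,0,0],
    [0,0,0],
    [0,0,0],
    [0,0,0],
    [0,0,0],
    [0,0,0],
    [0,0,0],
    [0,0,0],
    [0,0,0]
  ],
  "jaw": 80
}}

```text
time: 30.65
position: [0.5479, 0.2794, 0.0613]
tool_rot: [1.911, 2.494, -0.0]
ft_force: [-0.2, -0.3, -0.8]
grip_width: 0.916
grip_force: 0.0
```

{"api": "send_rows", "payload": {
  "xyz": [
    [0,0,-3],
    [0,0,-12],
    [0,0,-28],
    [0,0,-48],
    [0,0,-72],
    [0,0,-98],
    [0,0,-124],
    [0,0,-146],
    [0,0,-160],
    [0,0,-165]
  ],
  "dr": [
    [0,0,0],
    [0,0,0],
    [0,0,0],
    [0,0,0],
    [0,0,0],
    [0,0,0],
    [0,0,0],
    [0,0,0],
    [0,0,0],
    [0,0,0]
  ]
}}

```text
time: 31.48
position: [0.5494, 0.28, 0.2305]
tool_rot: [1.91, 2.492, 0.009]
ft_force: [0.4, 0.1, 1.7]
grip_width: 0.922
grip_force: 0.0
```

Run:
```python
from h import *
for i in range(4): snap("wrist")
im,cm,s=snap("wrist","w_end.png");p=s["position"];print(p,s["time"])
for n,c,k,f in (("L",(.5463,.2755),.085,.003),("S",(.525,.1735),.05,.003),("M",(.5043,.071),.068,.003)):
    print(n,"foot",proj(cm,(*c,.008+f)).round(0),"knob",proj(cm,(*c,.008+k)).round(0))
m=pale(im);print(shift(s,[.40,.46,.25]))
sc,c2,_=snap("scene","s_end.png")
for c,k in (((.5463,.2755),.093),((.525,.1735),.058),((.5043,.071),.076)): print(proj(c2,(*c,k)).round(0))
```

```text
[0.5473583  0.27917343 0.22545618] 31.6833
L foot [320. 174.] knob [319. 189.]
S foot [289. 233.] knob [285. 248.]
M foot [262. 286.] knob [253. 314.]
[212.9 -95.3 -24.5]
[380. 312.]
[358. 270.]
[341. 221.]
```

{"api": "send_rows", "payload": {
  "xyz": [
    [6,-3,-3],
    [20,-9,-8],
    [44,-20,-14],
    [72,-32,-20],
    [102,-46,-24],
    [132,-59,-25],
    [162,-72,-25],
    [188,-84,-25],
    [206,-92,-25],
    [213,-95,-25]
  ],
  "dr": [
    [0,0,0],
    [0,0,0],
    [0,0,0],
    [0,0,0],
    [0,0,0],
    [0,0,0],
    [0,0,0],
    [0,0,0],
    [0,0,0],
    [0,0,0]
  ]
}}

```text
time: 32.62
position: [0.3964, 0.464, 0.2506]
tool_rot: [-1.901, -2.498, 0.002]
ft_force: [0.3, 0.4, -0.7]
grip_width: 0.92
grip_force: 0.0
```

Run:
```python
from h import *
for i in range(3): snap("top")
t1,t,_=snap("top"); s1,c2,_=snap("scene"); t0=cv2.imread("pics/top0.png"); s0=cv2.imread("pics/scene0.png")
# what changed (rough ones must not)
for n,a,b,pts in (("top",t0,t1,dict(RT=(347,173),RS=(449,210))),("scene",s0,s1,dict(RT=(264,182),RS=(268,104)))):
    d=cv2.absdiff(a,b).max(2)
    for k,(u,v) in pts.items():
        print(n,k,"diff mean",d[v-16:v+16,u-14:u+14].mean().round(1),"max",d[v-16:v+16,u-14:u+14].max())
# Placed knobs: predicted vs brightness/edge change blobs on the tray
d=(cv2.absdiff(s0,s1).max(2)>25).astype(np.uint8); d=cv2.medianBlur(d,3)
for n,c,h in (("L",(.5463,.2755),.110),("S",(.525,.1735),.066),("M",(.5043,.071),.088)):
    for nm,cm in (("top",t),("scene",c2)):
        print(n,nm,"foot",proj(cm,(*c,.010)).round(0),"mid",proj(cm,(*c,.008+h*.77)).round(0),"top",proj(cm,(*c,.008+h)).round(0))
nn,l,st,cc=cv2.connectedComponentsWithStats(d)
for i in range(1,nn):
    if st[i,4]>60: print(st[i],cc[i].round(0))
```

```text
top RT diff mean 1.7 max 6
top RS diff mean 1.8 max 5
scene RT diff mean 1.8 max 62
scene RS diff mean 15.8 max 136
L top foot [201. 209.] mid [191. 201.] top [187. 199.]
L scene foot [375. 331.] mid [380. 312.] top [382. 305.]
S top foot [240. 213.] mid [236. 209.] top [235. 207.]
S scene foot [356. 282.] mid [358. 270.] top [359. 265.]
M top foot [279. 216.] mid [277. 211.] top [276. 210.]
M scene foot [339. 240.] mid [341. 221.] top [341. 215.]
[266 106  17  11 153] [274. 111.]
[264 121  28  49 728] [278. 146.]
[217 134  15  11 128] [224. 139.]
[219 143  22  44 462] [231. 168.]
[310 152  11   9  81] [315. 156.]
[308 167   9  11  69] [312. 173.]
[312 175  13  17 139] [319. 184.]
[ 535  197  105  177 9041] [600. 297.]
[328 210  25  42 746] [340. 232.]
[337 253  29  41 636] [353. 274.]
[ 355  296   40   58 1573] [376. 326.]
[372 352  27  15 170] [385. 360.]
[376 368  26  20 356] [390. 378.]
```

Run:
```python
from h import *
t1,t,_=snap("top"); s1,c2,_=snap("scene"); s0=cv2.imread("pics/scene0.png");t0=cv2.imread("pics/top0.png")
ds=cv2.absdiff(s0,s1).max(2)>25; dt=cv2.absdiff(t0,t1).max(2)>25
for n,c,h,r in (("L",(.5463,.2755),.110,.023),("S",(.525,.1735),.066,.013),("M",(.5043,.071),.088,.018)):
    u,v=proj(c2,(*c,.008+h*.77)).astype(int); R0=int(r*1000*.55)
    cols=[np.where(ds[y,u-22:u+22])[0]+u-22 for y in range(v-4,v+5,2)]
    print(n,"knob pred col",u,[(int(x.min()),int(x.max())) for x in cols if len(x)])
    u,v=proj(t,(*c,.008+h*.77)).astype(int)
    b=dt[v-18:v+18,u-18:u+18]; y,x=np.where(b); print("  top pred",u,v,"changed bbox",x.min()+u-18,x.max()+u-18,y.min()+v-18,y.max()+v-18)
```

```text
L knob pred col 380 [(358, 393), (367, 393), (369, 394), (366, 394), (366, 393)]
  top pred 190 201 changed bbox 172 207 191 218
S knob pred col 357 [(340, 362), (341, 362), (351, 364), (351, 364), (350, 362)]
  top pred 236 208 changed bbox 218 253 203 219
M knob pred col 340 [(332, 350), (339, 350), (332, 350), (334, 349), (334, 349)]
  top pred 276 211 changed bbox 258 288 203 226
```

Each knob is within about 1–2 px of where an upright piece in its collar would put it. Handing in.

```bash
python3 -c "
from bench import *
print(close_job())"
```

```text
the job is handed in; nothing more can be done
None
```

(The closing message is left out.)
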